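Weight a terrine for pressing

ROBOT

A 6-joint arm with a two-finger parallel gripper is mounted at the origin on a cart in front of the work surface, level with it; the furniture and walls round the work are solid. World frame = base frame: x ahead of the robot, y to its left, z up, the work surface at z = 0. Lengths are in m, angles in rad, forces in N, time in s.
With the tool pointing down it reaches from about 0.35 to 0.925 m from the base axis. Payload 6.4 kg.
Tool frame: the origin (TCP) lies at the very end of the fingers, on their centre line; the grasp point (between the pads) lies 19 mm behind it; z points along the fingers, y is the line along which they close (so a half turn about z gives the same grasp; the last joint's range is limited). The gripper opens to 94 mm and grips with 3 to 60 N. Pads are 16 mm wide; open, the fingers measure 119 mm over their backs; the gripper's body (75 mm by 177 mm) begins 78 mm behind the grasp point.
Start: joints at [-1.517, 0.245, 1.558, -0, 1.339, -0.174], TCP at [0.147, -0.633, 0.205] pointing down, gripper open.
Joint ranges: [-3.13, 3.13], [-1.02, 2.26], [0.13, 2.54], [-0.95, 4.09], [0.21, 2.88], [-2.74, 2.74]. Speed limits (rad/s): [2.57, 2.57, 3.14, 3.14, 3.14, 3.14].

INTERFACE

Orientations are given as [roll, pitch, yaw] about the fixed x, y, z axes, in that order (R = Rz(yaw) Ry(pitch) Rx(roll)).
In Python, from rig import sensors, eyes, r, find_in, trace gives the robot as it stands.
- The arm moves only by the tool carry_out, never from a script. Its argument "commands" is a list of rows, each a list of 5 numbers: the shift along the tool's x, y, z normalised to -1 to 1, where 1 is 20 cm, then the turn about the tool's z normalised to -1 to 1, where 1 is pi rad, then the opening, from -1 (shut) to 1 (fully open). A call has 1 to 12 rows; each row shifts and turns the commanded pose from where the row before left it, along the tool's axes as they then stand; what a row does not reach is not made up. A row lasts 1/12 s, in which the tool goes at most 41.7 mm and 7.16 degrees, less where a joint would pass 70% of its speed; a pose out of reach is approached as far as the arm can. A call with a number of a shift or a turn outside -1 to 1 is refused whole. A call with a gripper value outside its range is refused whole. The fingers move at their own pace and stop on an object; "squeeze" is the grip in N (left out, the last holds). Time passes only in rows, so rows that do not move let the fingers close. It gives the time, the measured TCP pose, the force, the opening and the grip force at its end, in the units of the state.
- sensors.observe(): the state, without advancing time (a new reading comes with each control period).
- eyes.grab_frame(name): name is "side" or "top" or "wrist"; returns a dict with "img" (420x560x3 uint8, red, green, blue), "range_z" (420x560 float32, m along the optical axis (not along the pixel's ray), 0 where there is no reading), "fx", "fy", "cx", "cy" (pixels), "xyz" and "orientation" of the camera in the world. Camera axes: x right, y up, looking along -z (the intrinsics and any distortion apply to the point x, -y, -z); pixel columns grow to the right and rows downward; lengths in m; the calibration is good to about 2 mm. The wrist camera is an equidistant fisheye: a pixel r from the principal point sees the ray r / f radians off the axis. A picture is of the moment at which its call begins.
- r.finish_job(): hands the job in; it is judged then, once.
Trained networks look in the newest picture that a camera, given by its name, has taken for a name from the list of things; names that differ only in an ending like _2 or _b are one class to them, and where a whole thing is asked for, a point or a joint stands for the part that bears it (a point fixed in the world has none). Each returns a list of dicts, best first, with "conf" (0 to 1); they miss things now and then, are a little off and sometimes report something else, mostly with a low value. They report only what shows in the picture. A call takes as long as a camera call.
- find_in(camera, label): "rect" ([centre column, centre row, width, height] in pixels, round what is visible of it).
- trace(camera, label): "region" (420x560 bool, what is visible of it) and "rect" ([centre column, centre row, width, height] in pixels, round what is visible of it).
The state is a dict: "time": time; "joint_pos": joint angles; "joint_vel": joint speeds; "joint_torque": joint torques, N m; "eef_pos": TCP position; "eef_rot": TCP orientation; "ft_force": force on the tool from outside, world axes, zero at the start; "torque": the same for the moment, N m; "gripper_width": finger opening in m; "gripper_force": force on a finger pad.
Only numpy, scipy, OpenCV 4.12 (cv2) and the standard library are available. Lean on these libraries where they do the work, as an engineer would, in place of code of your own. Each camera call takes 0.05 s, during which the arm holds its last target. There are 200 camera calls.

TASK

The terrine is ready for pressing: lift its lid off by the knob and rest it flat on the marble slab. Then take the three steel weights from the draining rack and stack them squarely on the press board in the terrine, thickest at the bottom, thinnest on top, each seated right down over the studs of the one below. Leave the pepper pot and the timer where they are.

Things in the scene. Friction and masses are not known exactly. Their poses are not given: they have to be found in the camera images.
- terrine: White stoneware terrine dish, 160 x 96 mm (184 over the end lugs), 70 mm high, fixed. Origin: centre of its underside; x along its length, z up. A pale wooden press board 136 x 72 mm lies in it, 2 mm proud of the rim, with two studs like those of the weights on top. Hidden by the lid at first.
- press_board_top (a point): Centre of the press board's flat upper face, 72 mm above the terrine's underside (the studs stand 4 mm above it); x along the terrine's length.
- terrine_lid: White stoneware lid, 160 x 96 mm, 18 mm high with a 9 mm wide skirt round its edge, lying on the terrine's rim with its underside 70 mm above the terrine's underside; 0.35 kg. Origin: centre of the plane of the skirt's lower edge; x along its length, z up.
- lid_knob (a point): Middle of the lid's round knob, 43 mm above the lid's lower edge. The knob is 22 mm across at its waist (33 mm above the lower edge) and 30 mm at its widest (43 mm above); its top is 53 mm and the panel under it 22 mm above the lower edge.
- lid_slab: Square pale marble slab, 110 x 110 x 10 mm, lying loose on the range top. Origin: centre of its underside.
- drain_rack: Steel wire rack, 250 mm wide (y), 130 deep, 95 high, fixed. Origin: centre of its underside. Three slots side by side at y = -86, 0, +86 mm. In each a weight lies on two 6 mm rails 42 mm apart that rise at 35 degrees towards the rack's +x, lower end against the rails' upturned ends (13 mm high). Middle of a weight's underside: x = 0, 55 mm above the origin.
- thick_weight: Steel press weight, the thickest: bar 120 x 56 x 28 mm plus studs, 0.6 kg, in any one of the rack's slots. Origin: centre of underside; x along its length, z up through its top. On top 2 tapered studs (26 mm across, 19 at their top, 4 high), 32 mm either side of the middle along x; recess below, 96 x 32 mm, 5 deep, drops over the studs it is stacked on with 3 mm play. Same either way round.
- medium_weight: Steel press weight, the middle one: bar 120 x 56 x 20 mm plus studs, 0.45 kg, in any one of the rack's slots. Origin: centre of underside; x along its length, z up through its top. On top 2 tapered studs (26 mm across, 19 at their top, 4 high), 32 mm either side of the middle along x; recess below, 96 x 32 mm, 5 deep, drops over the studs it is stacked on with 3 mm play. Same either way round.
- thin_weight: Steel press weight, the thinnest: bar 120 x 56 x 13 mm plus studs, 0.3 kg, in any one of the rack's slots. Origin: centre of underside; x along its length, z up through its top. On top 2 tapered studs (26 mm across, 19 at their top, 4 high), 32 mm either side of the middle along x; recess below, 96 x 32 mm, 5 deep, drops over the studs it is stacked on with 3 mm play. Same either way round.
- pepper_pot: Glass pepper shaker with a steel top, 44 mm across, 90 mm high, a bystander. Origin: centre of its underside.
- kitchen_timer: White kitchen timer, 32 x 68 x 60 mm, a bystander. Origin: centre of its underside.

How it is judged:
On the way, in this order (a step that is already met when the one before it is completed fails the run):
1. the lid rests flat on the marble slab (horizontal distance between terrine_lid and lid_slab below 0.03 m and z of terrine_lid in the frame of lid_slab between 0.007 and 0.014 m and angle between terrine_lid's own z axis and vertical below 0.06 rad and linear speed of terrine_lid below 0.03 m/s), for 0.2 s.
2. the thickest weight sits down over the press board's studs (horizontal distance between thick_weight and press_board_top below 0.006 m and z of thick_weight in the frame of press_board_top between -0.002 and 0.002 m and angle between the x axis of thick_weight and the x axis of press_board_top, either way round below 0.07 rad and angle between thick_weight's own z axis and vertical below 0.05 rad and linear speed of thick_weight below 0.03 m/s), for 0.2 s.
3. the middle weight sits squarely down on the thickest (all of step 2 and horizontal distance between medium_weight and thick_weight below 0.006 m and z of medium_weight in the frame of thick_weight between 0.026 and 0.03 m and angle between the x axis of medium_weight and the x axis of thick_weight, either way round below 0.07 rad and angle between medium_weight's own z axis and vertical below 0.05 rad and linear speed of medium_weight below 0.03 m/s), for 0.2 s.
4. the thinnest weight sits squarely down on the middle one (all of step 3 and horizontal distance between thin_weight and medium_weight below 0.006 m and z of thin_weight in the frame of medium_weight between 0.018 and 0.022 m and angle between the x axis of thin_weight and the x axis of medium_weight, either way round below 0.07 rad and angle between thin_weight's own z axis and vertical below 0.05 rad and linear speed of thin_weight below 0.03 m/s), for 0.2 s.
At the end, for the whole second after the job is handed in: The lid lies flat on the slab, middles within 30 mm. The weights form one pile on the press board, thickest lowest, thinnest on top, each seated right down (height within 2 mm), within 6 mm and 4 degrees of square on what is below, level within 3 degrees; all at rest (all of step 1 and all of step 4); the robot touches nothing.
It fails at once if the pepper pot or the timer is pushed away (30 mm) or tipped over (distance of any of pepper_pot, kitchen_timer from where it was at the start of the episode above 0.03 m or angle between any of pepper_pot, kitchen_timer's own z axis and vertical above 0.4 rad).
It also fails if it takes over 72 s, if anything falls off the work surface, if the arm or the gripper's body presses on something with over 40 N, if the wrist force passes 120 N, or if a joint passes its speed limit or range.

## Working session

There is one attempt and no reset: what is moved stays moved. The work goes in short steps, Python scripts to look and compute and a tool call to move; the robot and the scene stay as the last step left them, time stands still between calls to the robot, and variables do not carry over. Pictures are saved under pics/ and viewed, at most 10 in all, crops included, and the job is handed in when it is done.

Besides the shell and the picture viewer there is one more tool, called after ">>>" by a JSON object that holds its "fn" and its "kwargs", one argument or row to a line. carry_out: Moves the arm, as the interface text tells. Its arguments: {"type":"object","properties":{"commands":{"type":"array","items":{"type":"array","items":{"type":"number"}}},"squeeze":{"type":"number"}},"required":["commands"]}

```bash
ls; mkdir -p pics; cat > h.py <<'E'
import numpy as np,cv2
from scipy.spatial.transform import Rotation as R
from rig import sensors, eyes, r, find_in, trace
def world(f,mask=None):
    z=f["range_z"]; v,u=np.mgrid[0:420,0:560]
    P=np.stack([(u-f["cx"])/f["fx"]*z,-(v-f["cy"])/f["fy"]*z,-z],-1)
    W=P@R.from_euler('xyz',f["orientation"]).as_matrix().T+np.array(f["xyz"])
    W[z<=0]=np.nan
    return W
def save(f,n): cv2.imwrite(f"pics/{n}.png",f["img"][:,:,::-1])
E
python3 - <<'E'
from h import *
np.set_printoptions(precision=4,suppress=True)
print(sensors.observe())
for c in("top","side"):
    f=eyes.grab_frame(c); save(f,c); W=world(f); np.save(c+".npy",W)
    print(c,f["xyz"],f["orientation"],f["fx"])
    for n in "terrine terrine_lid lid_slab drain_rack thick_weight medium_weight thin_weight pepper_pot kitchen_timer".split():
        t=trace(c,n)
        for d in t[:2]:
            p=W[d["region"]]; p=p[~np.isnan(p[:,0])]
            print(n,round(d["conf"],2),np.array(d["rect"]),np.median(p,0),np.percentile(p,2,axis=0),np.percentile(p,98,axis=0)) if len(p) else 0
E
python3 -c "
import cv2,numpy as np
cv2.imwrite('pics/both.png',cv2.resize(np.vstack([cv2.imread('pics/top.png'),cv2.imread('pics/side.png')]),(400,600)))"
```

```text
pics
{'time': 0.0, 'joint_pos': array([-1.5171,  0.2458,  1.559 ,  0.    ,  1.3387, -0.1741]), 'joint_vel': array([ 0.0013,  0.0008, -0.0021,  0.0009,  0.0011, -0.0003]), 'joint_torque': array([ -0.0013, -41.5838, -31.4603,   0.0684,   0.0332,  -0.0001]), 'eef_pos': array([ 0.1467, -0.6326,  0.2044]), 'eef_rot': array([-3.1398, -0.0003,  0.2278]), 'ft_force': array([-0.7994,  0.2229, -0.8905]), 'torque': array([-0.005 , -0.0169,  0.0373]), 'gripper_force': 0.0, 'gripper_width': 0.0934733382259701}
top [0.5004 0.1611 0.996 ] [ 0.1238 -0.0162 -1.5593] 528.2138126210575
terrine_lid 0.67 [359.1 278.4  73.5 102.9] [ 0.4934 -0.0085  0.0904] [ 0.4181 -0.0612  0.0842] [0.5708 0.0409 0.1218]
lid_slab 0.6 [202.6 308.2  69.2  75.2] [0.4408 0.265  0.0101] [0.3848 0.208  0.0061] [0.4958 0.3224 0.0138]
lid_slab 0.43 [358.7 277.2  74.2 103.2] [ 0.4933 -0.0085  0.0904] [ 0.4181 -0.0612  0.0845] [0.5708 0.0407 0.1218]
drain_rack 0.73 [232.8 203.9 147.4  79.9] [0.6607 0.1848 0.0777] [0.562  0.0851 0.0036] [0.688  0.3376 0.0929]
thick_weight 0.66 [278.3 214.6  39.   72.6] [0.6024 0.1282 0.0837] [0.5487
[... 992 characters left out ...]
0.7008 0.345  0.0917]
thick_weight 0.78 [284.1 216.4  59.6  54.1] [0.6011 0.1515 0.0741] [0.551  0.1055 0.0316] [0.6522 0.1623 0.1101]
thick_weight 0.36 [219.6 218.   22.9  40.4] [0.7372 0.1189 0.0469] [0.7198 0.0989 0.0047] [0.7574 0.1265 0.0888]
medium_weight 0.91 [262.4 266.6  69.1  59.3] [0.6247 0.3166 0.0704] [0.576  0.2781 0.0336] [0.6739 0.332  0.1038]
thin_weight 0.8 [274.  238.8  63.   56.9] [0.6165 0.227  0.0654] [0.5673 0.1873 0.0307] [0.6649 0.2463 0.0983]
pepper_pot 0.67 [221.6 219.   21.9  43. ] [0.737  0.119  0.0475] [0.7198 0.1039 0.0059] [0.7568 0.1265 0.0888]
kitchen_timer 0.98 [202.5 248.9  32.8  27.8] [0.7492 0.2251 0.0541] [ 0.7217  0.1195 -0.0112] [0.7833 0.2477 0.0614]
```

View pics/top.png

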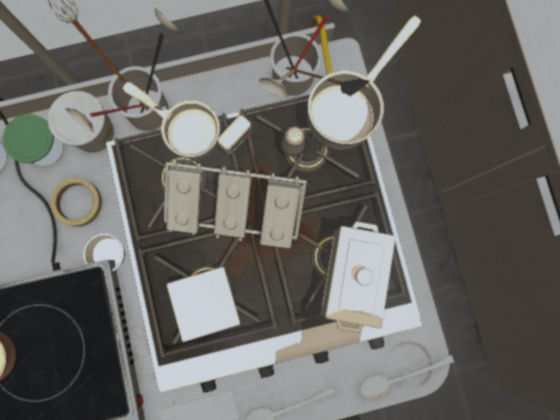

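View pics/side.png

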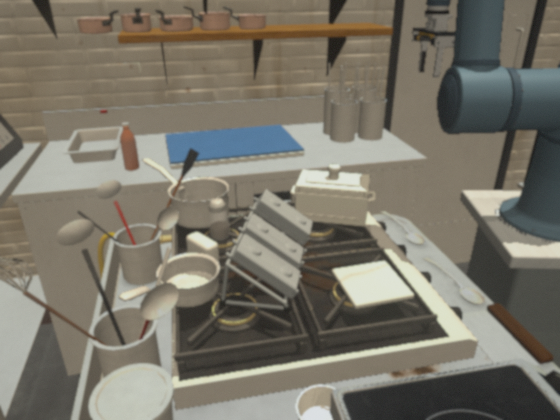

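The top view shows the rack with three weights at about (183,201), (232,205) and (278,215), the lidded terrine at (359,278) and the slab at (203,303). The pot is at (291,142) and the timer at (235,136). The side view agrees. Next I fit the poses.

```bash
cat > fit.py <<'E'
from h import *
np.set_printoptions(precision=4,suppress=True)
for c in("top","side"):
    f=eyes.grab_frame(c); W=world(f)
    def reg(n,ero=0):
        d=trace(c,n)[0]["region"].astype(np.uint8)
        if ero: d=cv2.erode(d,np.ones((ero,ero)))
        p=W[d>0]; return p[~np.isnan(p[:,0])]
    def rect(p):
        (a,b),(w,h),t=cv2.minAreaRect(p[:,:2].astype(np.float32)*1000)
        if w<h: w,h,t=h,w,t-90
        t=(t+90)%180-90
        return np.array([a,b,w,h,t])
    p=reg("terrine_lid"); q=p[(p[:,2]>.080)&(p[:,2]<.098)]; print(c,"lid",rect(q),np.median(q[:,2]))
    k=p[p[:,2]>.108]; print(" knob",len(k),(k.max(0)+k.min(0))/2,np.ptp(k,axis=0),k[:,2].max())
    p=reg("lid_slab"); p=p[(p[:,2]>.004)&(p[:,2]<.016)]; print(" slab",rect(p))
    for n,h in(("thick_weight",.028),("medium_weight",.020),("thin_weight",.013)):
        p=reg(n,3)
        # RANSAC plane near 35deg tilt
        best=None; g=np.random.default_rng(0)
        for _ in range(300):
            s=p[g.choice(len(p),3,False)]; m=np.cross(s[1]-s[0],s[2]-s[0]); L=np.linalg.norm(m)
            if L<1e-6: continue
            m=m/L*np.sign(m[2]); 
            if abs(m[2]-.819)>.08: continue
            i=abs((p-s[0])@m)<.002
            if best is None or i.sum()>best.sum(): best=i
        q=p[best]; cc=q.mean(0); m=np.linalg.svd(q-cc)[2][2]; m*=np.sign(m[2])
        full=reg(n); full=full[abs((full-cc)@m)<.003]
        ex=np.array([-m[0],-m[1],0]); hx=ex/np.linalg.norm(ex); ey=np.cross([0,0,1],hx); ex=np.cross(ey,m)
        uv=np.c_[(full-cc)@ex,(full-cc)@ey]; a=rect(uv)
        ctr=cc+ex*a[0]/1000+ey*a[1]/1000
        print(" ",n,"top ctr",ctr,"size",a[2:],"tilt",np.degrees(np.arccos(m[2])),"yaw",np.degrees(np.arctan2(hx[1],hx[0])),"under",ctr-m*h,"bar ctr",ctr-m*h/2)
E
python3 fit.py
```

```text
top lid [494.3595 -11.2737 159.8137  96.7501  -9.8837] 0.09017887782774203
 knob 242 [ 0.4941 -0.0113  0.119 ] [0.0263 0.0279 0.016 ] 0.12696129217829177
 slab [440.9452 265.0959 110.5438 109.9864 -72.5039]
  thick_weight top ctr [0.5954 0.1286 0.0791] size [119.4441  55.5976  -0.0491] tilt 34.99953675599745 yaw -6.897639162263354 under [0.6113 0.1267 0.0561] bar ctr [0.6034 0.1276 0.0676]
  medium_weight top ctr [0.6198 0.2984 0.0719] size [120.6626  56.111   -0.2501] tilt 34.64746897283448 yaw -6.649095225193961 under [0.6311 0.2971 0.0554] bar ctr [0.6255 0.2977 0.0636]
  thin_weight top ctr [0.6139 0.2129 0.0664] size [120.8496  55.9336   0.5981] tilt 34.82220622511976 yaw -7.602759733409147 under [0.6213 0.2119 0.0557] bar ctr [0.6176 0.2124 0.0611]
side lid [493.4496  -8.9274 157.6269 100.3736 -10.1492] 0.08966183223616259
 knob 110 [ 0.4951 -0.0082  0.1163] [0.0268 0.028  0.0158] 0.12421261998480432
 slab [441.5971 267.2448 112.6343 110.7724 -72.8202]
  thick_weight top ctr [0.5948 0.132  0.079 ] size [119.2077  57.0407   3.8527] tilt 34.97630163421267 yaw -9.74007254461707 under [0.6106 0.1293 0.056 ] bar ctr [0.6027 0.1306 0.0675]
  medium_weight top ctr [0.6196 0.3009 0.072 ] size [118.6964  58.6074   0.8717] tilt 34.93620270326649 yaw -8.706783851274192 under [0.6309 0.2992 0.0556] bar ctr [0.6253 0.3001 0.0638]
  thin_weight top ctr [0.6129 0.2164 0.0658] size [121.0981  58.0621   1.1958] tilt 34.982580656095536 yaw -8.668143639654438 under [0.6203 0.2153 0.0552] bar ctr [0.6166 0.2158 0.0605]
```

>>> {"fn": "carry_out", "kwargs": {
  "commands": [
    [0, 0, 0, 0.032, 1],
    [0, 0, 0, 0.032, 1],
    [0, 0, 0, 0.032, 1],
    [0, 0, 0, 0.032, 1],
    [0.0584, -0.1683, 0, 0, 1],
    [0.0584, -0.1683, 0, 0, 1],
    [0.0584, -0.1683, 0, 0, 1],
    [0.0584, -0.1683, 0, 0, 1],
    [0.0584, -0.1683, 0, 0, 1],
    [0.0584, -0.1683, 0, 0, 1],
    [0.0584, -0.1683, 0, 0, 1],
    [0.0584, -0.1683, 0, 0, 1]
  ],
  "squeeze": 25
}}

```text
time: 2.9
eef_pos: [0.2861, -0.3827, 0.2056]
eef_rot: [3.141, -0.0, -0.175]
ft_force: [0.2, 0.6, 0.2]
gripper_width: 0.094
gripper_force: 0.0
```

>>> {"fn": "carry_out", "kwargs": {
  "commands": [
    [0.0584, -0.1683, 0, 0, 1],
    [0.0584, -0.1683, 0, 0, 1],
    [0.0584, -0.1683, 0, 0, 1],
    [0.0584, -0.1683, 0, 0, 1],
    [0.0584, -0.1683, 0, 0, 1],
    [0.0584, -0.1683, 0, 0, 1],
    [0.0584, -0.1683, 0, 0, 1],
    [0.0584, -0.1683, 0, 0, 1],
    [0.0584, -0.1683, 0, 0, 1],
    [0.0584, -0.1683, 0, 0, 1],
    [0.0584, -0.1683, 0, 0, 1],
    [0.0584, -0.1683, 0, 0, 1]
  ]
}}

```text
time: 3.9
eef_pos: [0.4943, -0.0089, 0.2058]
eef_rot: [3.141, -0.001, -0.174]
ft_force: [-0.4, -0.6, 0.0]
gripper_width: 0.0939
gripper_force: 0.0
```

>>> {"fn": "carry_out", "kwargs": {
  "commands": [
    [0, 0.005, 0.11, 0, 1],
    [0, 0, 0.11, 0, 0.2],
    [0, 0, 0.11, 0, 0],
    [0, 0, 0.11, 0, 0],
    [0, 0, 0.11, 0, -0.2],
    [0, 0, 0, 0, -1],
    [0, 0, 0, 0, -1],
    [0, 0, 0, 0, -1],
    [0, 0, 0, 0, -1],
    [0, 0, 0, 0, -1],
    [0, 0, 0, 0, -1],
    [0, 0, 0, 0, -1]
  ],
  "squeeze": 25
}}

```text
time: 4.9
eef_pos: [0.4944, -0.0115, 0.0967]
eef_rot: [-3.141, -0.002, -0.175]
ft_force: [-0.6, 1.8, 4.7]
gripper_width: 0.0279
gripper_force: 25.0
```

>>> {"fn": "carry_out", "kwargs": {
  "commands": [
    [0, 0, -0.06, 0, -1],
    [0, 0, -0.12, 0, -1],
    [0, 0, -0.12, 0, -1],
    [-0.02, -0.06, 0, 0, -1],
    [-0.06, -0.16, 0, 0, -1],
    [-0.06, -0.16, 0, 0, -1],
    [-0.06, -0.16, 0, 0, -1],
    [-0.06, -0.16, 0, 0, -1],
    [-0.06, -0.16, 0, 0, -1],
    [-0.06, -0.16, 0, 0, -1],
    [-0.06, -0.16, 0, 0, -1],
    [-0.06, -0.137, 0, 0, -1]
  ]
}}

```text
time: 5.9
eef_pos: [0.4385, 0.2673, 0.1541]
eef_rot: [3.141, 0.002, -0.173]
ft_force: [0.6, -0.0, -3.3]
gripper_width: 0.0276
gripper_force: 25.0
```

>>> {"fn": "carry_out", "kwargs": {
  "commands": [
    [-0.02, -0.06, 0, 0, -1],
    [0, 0, 0.1, 0, -1],
    [0, 0, 0.1, 0, -1],
    [0, 0, 0.1, 0, -1],
    [0, 0, 0.1, 0, -1],
    [0, 0, 0.08, 0, -1],
    [0, 0, 0.03, 0, -1],
    [0, 0, 0.03, 0, -1],
    [0, 0, 0.02, 0, -1]
  ]
}}

```text
time: 6.65
eef_pos: [0.4386, 0.2774, 0.043]
eef_rot: [3.141, 0.0, -0.174]
ft_force: [0.2, -0.4, -3.8]
gripper_width: 0.0275
gripper_force: 25.0
```

>>> {"fn": "carry_out", "kwargs": {
  "commands": [
    [0, 0.055, 0, 0, -1],
    [0, 0, 0.02, 0, -1],
    [0, 0, 0.013, 0, -1],
    [0, 0, 0, 0, -1]
  ]
}}

```text
time: 6.98
eef_pos: [0.4372, 0.2665, 0.0371]
eef_rot: [-3.141, -0.001, -0.175]
ft_force: [0.0, -0.3, -2.4]
gripper_width: 0.0277
gripper_force: 25.0
```

>>> {"fn": "carry_out", "kwargs": {
  "commands": [
    [0, 0, 0, 0, 0.3],
    [0, 0, 0, 0, 0.53],
    [0, 0, 0, 0, 0.53],
    [0, 0, 0, 0, 0.53],
    [0, 0, -0.1, 0, 0.53],
    [0, 0, -0.18, 0, 0.53],
    [0, 0, -0.18, 0, 0.53],
    [0, 0, -0.18, 0, 0.53],
    [0, 0, -0.13, 0, 0.53],
    [0, 0, 0, -0.0178, 0.53],
    [0, 0, 0, 0, 0.53]
  ]
}}

```text
time: 7.9
eef_pos: [0.4383, 0.2673, 0.1936]
eef_rot: [-3.139, -0.005, -0.117]
ft_force: [-0.0, 0.0, -0.1]
gripper_width: 0.072
gripper_force: 0.0
```

>>> {"fn": "carry_out", "kwargs": {
  "commands": [
    [0.151, 0.098, 0, 0, 0.53],
    [0.151, 0.098, 0, 0, 0.53],
    [0.151, 0.098, 0, 0, 0.53],
    [0.151, 0.098, 0, 0, 0.53],
    [0.151, 0.098, 0, 0, 0.53],
    [0.151, 0.098, 0, 0, 0.53],
    [0, 0, 0, 0, 0.53]
  ]
}}

```text
time: 8.48
eef_pos: [0.6058, 0.1244, 0.1892]
eef_rot: [3.14, 0.001, -0.125]
ft_force: [0.2, -0.2, -0.2]
gripper_width: 0.0719
gripper_force: 0.0
```

```bash
python3 - <<'E'
from h import *
f=eyes.grab_frame("top"); save(f,"top2"); W=world(f); m=(W[...,2]>.02)&(W[...,2]<.034)&(abs(W[...,0]-.44)<.1)&(abs(W[...,1]-.266)<.08)
p=W[m]; print(cv2.minAreaRect(p[:,:2].astype(np.float32)*1000),np.median(p[:,2]))
# board / terrine, lid removed
m=(W[...,2]>.066)&(W[...,2]<.082)&(abs(W[...,0]-.494)<.1)&(abs(W[...,1]+.01)<.07)
p=W[m]; print(cv2.minAreaRect(p[:,:2].astype(np.float32)*1000),np.median(p[:,2]))
f=eyes.grab_frame("wrist"); save(f,"wr"); print(sensors.observe()["eef_pos"],f["xyz"],f["orientation"],f["fx"])
w=np.hstack([f["img"][:,:,::-1]]); cv2.imwrite("pics/c.png",np.vstack([cv2.imread("pics/top2.png")[100:360,100:460],cv2.resize(cv2.imread("pics/wr.png"),(360,270))]))
E
```

```text
((437.08746337890625, 265.1848449707031), (96.47098541259766, 159.98931884765625), 80.12037658691406) 0.029551445792876885
((490.5669860839844, -34.084022521972656), (50.671112060546875, 159.8477325439453), 80.13816833496094) 0.07182152875831893
[0.60258973 0.12773548 0.18912598] [0.66979023 0.1195187  0.36860793] [-2.33168098e-01  5.06419682e-04 -1.69321851e+00] 325.19226210127806
```

View pics/c.png

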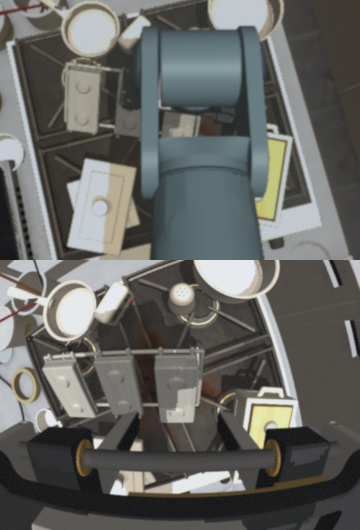

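Wrist view: the fingers straddle the thick weight (right one in the rack). The lid lies on the slab, centred within 4 mm. Going down to grasp.

>>> {"fn": "carry_out", "kwargs": {
  "commands": [
    [0.003, 0, 0.1, 0, 0.53],
    [0, 0, 0.14, 0, 0.53],
    [0, 0, 0.14, 0, 0.53],
    [0, 0, 0.14, 0, 0.53],
    [0, 0, 0.1, 0, 0.53],
    [0, 0, 0.08, 0, 0.53],
    [0, 0, 0, 0, 0.1],
    [0, 0, 0, 0, -1],
    [0, 0, 0, 0, -1],
    [0, 0, 0, 0, -1],
    [0, 0, 0, 0, -1]
  ],
  "squeeze": 30
}}

```text
time: 9.5
eef_pos: [0.6036, 0.1291, 0.0519]
eef_rot: [-3.141, -0.001, -0.118]
ft_force: [-1.8, 2.1, -0.4]
gripper_width: 0.0561
gripper_force: 30.0
```

>>> {"fn": "carry_out", "kwargs": {
  "commands": [
    [0, 0, -0.04, 0, -1],
    [0, 0, -0.1, 0, -1],
    [0, 0, -0.16, 0, -1],
    [0, 0, -0.16, 0, -1],
    [0, 0, -0.16, 0, -1],
    [0, 0, 0, 0.0175, -1],
    [-0.05, 0.08, 0, 0, -1],
    [-0.09, 0.146, 0, 0, -1],
    [-0.09, 0.146, 0, 0, -1],
    [-0.09, 0.146, 0, 0, -1],
    [-0.09, 0.146, 0, 0, -1],
    [-0.082, 0.123, 0, 0, -1]
  ]
}}

```text
time: 10.5
eef_pos: [0.4773, -0.0108, 0.1745]
eef_rot: [3.141, 0.001, -0.174]
ft_force: [-0.6, 0.1, -6.2]
gripper_width: 0.0556
gripper_force: 30.0
```

>>> {"fn": "carry_out", "kwargs": {
  "commands": [
    [0, 0, 0, 0, -1],
    [0, 0, 0, 0, -1],
    [0, 0, 0, 0, -1]
  ]
}}

```text
time: 10.75
eef_pos: [0.4794, -0.0096, 0.1751]
eef_rot: [-3.142, -0.001, -0.174]
ft_force: [-0.3, 0.5, -6.0]
gripper_width: 0.0559
gripper_force: 30.0
```

```bash
python3 - <<'E'
from h import *
print(sensors.observe())
f=eyes.grab_frame("side"); save(f,"s2"); W=world(f)
cv2.imwrite("pics/d.png",cv2.resize(f["img"][60:300,200:480,::-1],None,fx=2,fy=2))
E
```

```text
{'time': 10.75, 'joint_pos': array([-2.57228025e-01, -1.35127570e-01,  2.01172414e+00,  1.44601867e-04,
        1.26444917e+00,  1.48747359e+00]), 'joint_vel': array([ 0.0176534 ,  0.0163801 , -0.01936128, -0.00039001, -0.00069401,
       -0.00206906]), 'joint_torque': array([-5.41253015e-01, -2.83588135e+01, -3.35182071e+01, -1.30690634e-02,
       -3.27125320e-02, -8.16454394e-04]), 'eef_pos': array([ 0.47940121, -0.00963854,  0.1750686 ]), 'eef_rot': array([-3.14150076e+00, -5.56484225e-04, -1.73948884e-01]), 'ft_force': array([-0.29324783,  0.53385892, -5.9866208 ]), 'torque': array([-0.00149054,  0.05635985,  0.00374423]), 'gripper_force': 29.991984693333507, 'gripper_width': 0.05590163609198239}
```

View pics/d.png

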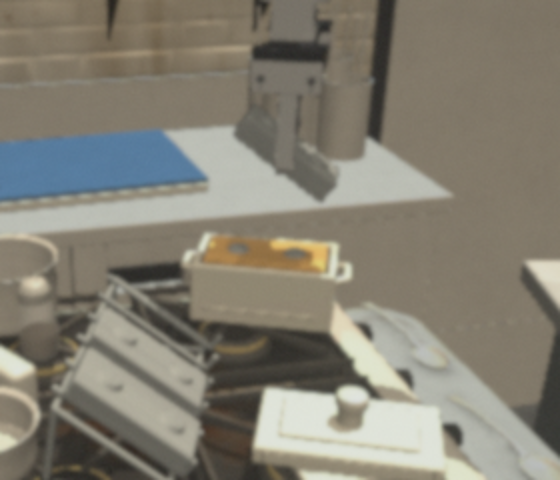

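>>> {"fn": "carry_out", "kwargs": {
  "commands": [
    [0, 0, 0.06, 0, -1],
    [0, 0, 0.12, 0, -1],
    [0, 0, 0.1, 0, -1],
    [0, 0, 0.04, 0, -1],
    [0, 0, 0.03, 0, -1],
    [0, 0, 0.03, 0, -1],
    [0, 0, 0, 0, -1]
  ]
}}

```text
time: 11.38
eef_pos: [0.4813, -0.0097, 0.1]
eef_rot: [-3.141, -0.004, -0.173]
ft_force: [0.8, -0.1, -4.6]
gripper_width: 0.0555
gripper_force: 30.0
```

>>> {"fn": "carry_out", "kwargs": {
  "commands": [
    [0, 0, 0.02, 0, -1],
    [0, 0, 0.02, 0, -1],
    [0, 0, 0.02, 0, -1],
    [0, 0, 0.02, 0, -1],
    [0, 0, 0, 0, -1]
  ]
}}

```text
time: 11.8
eef_pos: [0.4844, -0.0109, 0.0865]
eef_rot: [3.141, -0.012, -0.174]
ft_force: [5.5, -0.4, 4.0]
gripper_width: 0.0557
gripper_force: 30.0
```

>>> {"fn": "carry_out", "kwargs": {
  "commands": [
    [0, 0, 0.02, 0, -1],
    [0, 0, 0.02, 0, -1],
    [0, 0, 0, 0, -1]
  ]
}}

```text
time: 12.05
eef_pos: [0.4831, -0.0108, 0.0776]
eef_rot: [3.141, -0.009, -0.173]
ft_force: [6.0, -0.6, 1.3]
gripper_width: 0.0558
gripper_force: 30.0
```

```bash
python3 - <<'E'
from h import *
f=eyes.grab_frame("side"); save(f,"s3")
cv2.imwrite("pics/e.png",cv2.resize(f["img"][120:240,250:410,::-1],None,fx=4,fy=4))
E
```

```text
(no output)
```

View pics/e.png

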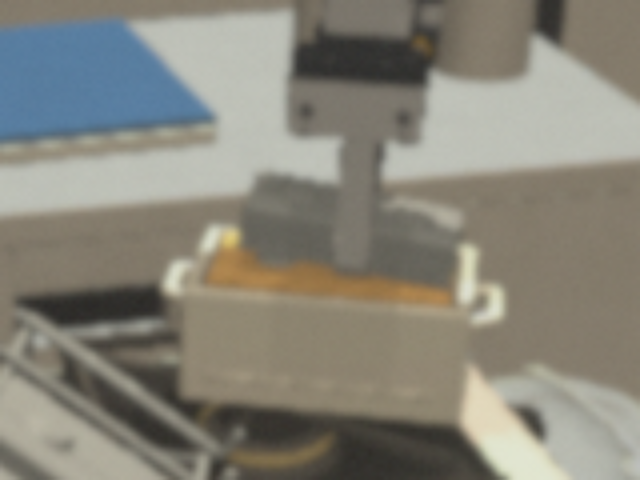

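>>> {"fn": "carry_out", "kwargs": {
  "commands": [
    [0, 0, -0.04, 0, -1],
    [0.04, 0, 0, 0, -1],
    [0.035, 0, 0, 0, -1],
    [0, 0, 0, 0, -1],
    [0, 0, 0, 0, -1]
  ]
}}

```text
time: 12.52
eef_pos: [0.4939, -0.0121, 0.0822]
eef_rot: [-3.142, 0.002, -0.173]
ft_force: [0.9, -0.1, -5.7]
gripper_width: 0.0558
gripper_force: 30.0
```

>>> {"fn": "carry_out", "kwargs": {
  "commands": [
    [0, 0, 0.03, 0, -1],
    [0, 0, 0.02, 0, -1],
    [0, 0, 0.02, 0, -1],
    [0, 0, 0.01, 0, -1],
    [0, 0, 0, 0, -1]
  ]
}}

```text
time: 12.93
eef_pos: [0.4957, -0.0125, 0.072]
eef_rot: [3.141, 0.0, -0.173]
ft_force: [-13.8, 2.2, 33.0]
gripper_width: 0.0555
gripper_force: 48.7
```

>>> {"fn": "carry_out", "kwargs": {
  "commands": [
    [0, 0, -0.02, 0, -1],
    [0, 0, 0, 0, -1],
    [0, 0, 0, 0, 0.4],
    [0, 0, 0, 0, 0.4],
    [0, 0, 0, 0, 0.4]
  ]
}}

```text
time: 13.35
eef_pos: [0.4955, -0.0137, 0.0723]
eef_rot: [3.139, -0.003, -0.173]
ft_force: [-2.5, -5.2, 6.6]
gripper_width: 0.0654
gripper_force: 3.5
```

```bash
cat > stk.py <<'E'
import sys
from h import *
np.set_printoptions(precision=4,suppress=True)
lo,hi=float(sys.argv[1]),float(sys.argv[2])
print(sensors.observe()["eef_pos"],sensors.observe()["ft_force"])
for c in("side","top"):
    f=eyes.grab_frame(c); W=world(f)
    m=(W[...,2]>lo)&(W[...,2]<hi)&(abs(W[...,0]-.494)<.09)&(abs(W[...,1]+.0115)<.045)
    p=W[m]
    if len(p)<30: print(c,"few"); continue
    med=np.median(p[:,2]); q=p[abs(p[:,2]-med)<.002]
    A=np.c_[q[:,:2]-q[:,:2].mean(0),np.ones(len(q))]; s=np.linalg.lstsq(A,q[:,2],rcond=None)[0]
    print(c,len(p),"plane slope,z",s,"all",cv2.minAreaRect(p[:,:2].astype(np.float32)*1000),"z pct",np.percentile(p[:,2],[2,25,50,75,98]))
    e=np.array([np.cos(.1737),-np.sin(.1737)]); t=(p[:,:2]-[.494,-.0115])@e
    for a in np.arange(-.065,.065,.013):
        k=p[(t>a)&(t<a+.013)]
        if len(k)>3: print("  %.3f n%d z %.4f"%(a+.0065,len(k),np.median(k[:,2])),end="")
    print()
    if len(sys.argv)>3 and c=="side": cv2.imwrite("pics/%s.png"%sys.argv[3],cv2.resize(f["img"][120:240,250:410,::-1],None,fx=4,fy=4))
E
python3 stk.py .085 .12 f
```

```text
[ 0.4955 -0.0137  0.0723] [-2.4993 -5.1772  6.5629]
side 851 plane slope,z [-0.0023 -0.0076  0.1009] all ((497.5855712890625, -8.907703399658203), (125.62934875488281, 84.96361541748047), 5.393255710601807) z pct [0.0857 0.0944 0.1005 0.1018 0.1162]
  -0.059 n33 z 0.0998  -0.046 n94 z 0.1004  -0.033 n93 z 0.1008  -0.020 n95 z 0.1006  -0.007 n130 z 0.1012  0.006 n72 z 0.1014  0.019 n85 z 0.1002  0.032 n89 z 0.1009  0.045 n88 z 0.1004  0.058 n72 z 0.1000
top 194 plane slope,z [-0.0049 -0.0279  0.0999] all ((501.7736511230469, 8.959127426147461), (16.297399520874023, 119.6458511352539), 76.46185302734375) z pct [0.0863 0.0984 0.0999 0.1009 0.1037]
  -0.059 n17 z 0.0987  -0.046 n50 z 0.1005  -0.033 n17 z 0.1004  0.045 n42 z 0.1001  0.058 n68 z 0.0996
```

View pics/f.png

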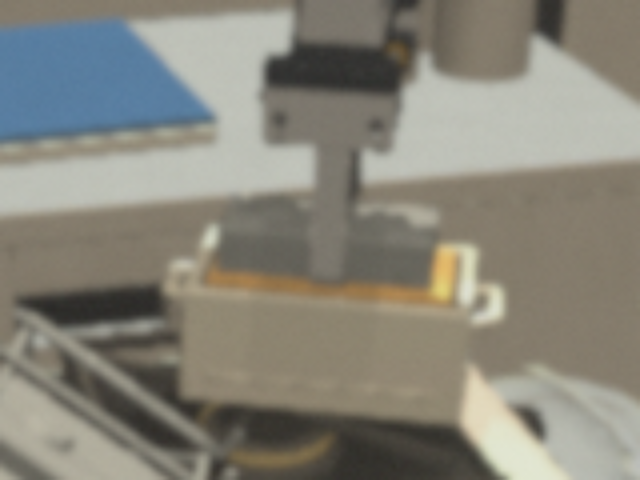

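>>> {"fn": "carry_out", "kwargs": {
  "commands": [
    [0, 0, -0.03, 0, 0.4],
    [0, 0, -0.1, 0, 0.53],
    [0, 0, -0.16, 0, 0.53],
    [0, 0, -0.16, 0, 0.53],
    [0, 0, -0.16, -0.0175, 0.53],
    [0, 0, 0, 0, 0.53],
    [0.026, -0.09, 0, 0, 0.53],
    [0.052, -0.18, 0, 0, 0.53],
    [0.052, -0.18, 0, 0, 0.53],
    [0.052, -0.18, 0, 0, 0.53],
    [0.052, -0.18, 0, 0, 0.53],
    [0.052, -0.18, 0, 0, 0.53]
  ]
}}

```text
time: 14.45
eef_pos: [0.5747, 0.1797, 0.1923]
eef_rot: [-3.141, 0.0, -0.119]
ft_force: [0.7, -0.4, 0.8]
gripper_width: 0.0719
gripper_force: 0.0
```

>>> {"fn": "carry_out", "kwargs": {
  "commands": [
    [0.052, -0.18, 0, 0, 0.53],
    [0.052, -0.18, 0, 0, 0.53],
    [0.052, -0.18, 0, 0, 0.53],
    [0.026, -0.09, 0, 0, 0.53],
    [0, 0, 0, 0, 0.53],
    [0, 0, 0, 0, 0.53]
  ]
}}

```text
time: 14.95
eef_pos: [0.625, 0.2992, 0.1917]
eef_rot: [3.141, 0.001, -0.117]
ft_force: [-0.3, -0.3, 0.1]
gripper_width: 0.0719
gripper_force: 0.0
```

```bash
python3 stk.py .095 .12; python3 fit.py 2>&1 | grep -A8 top | head -8
```

```text
[0.625  0.2992 0.1917] [-0.322  -0.307   0.1383]
side 611 plane slope,z [-0.0009 -0.008   0.101 ] all ((497.51025390625, -10.575912475585938), (59.238712310791016, 119.2763671875), 80.73811340332031) z pct [0.0957 0.1001 0.101  0.1017 0.1053]
  -0.059 n23 z 0.1007  -0.046 n71 z 0.1010  -0.033 n70 z 0.1016  -0.020 n67 z 0.1012  -0.007 n64 z 0.1008  0.006 n68 z 0.1008  0.019 n67 z 0.1010  0.032 n70 z 0.1015  0.045 n60 z 0.1011  0.058 n51 z 0.1008
top 2365 plane slope,z [0.0003 0.0016 0.1007] all ((497.42376708984375, -14.081031799316406), (56.64631271362305, 120.05461883544922), 79.80014038085938) z pct [0.0971 0.0996 0.1008 0.1021 0.1058]
  -0.059 n81 z 0.1000  -0.046 n263 z 0.1005  -0.033 n262 z 0.1016  -0.020 n260 z 0.1011  -0.007 n256 z 0.1006  0.006 n257 z 0.1005  0.019 n259 z 0.1006  0.032 n254 z 0.1015  0.045 n253 z 0.1010  0.058 n220 z 0.1002
top lid [0. 0. 0. 0. 0.] nan
 knob 14 [0.475  0.204  0.5188] [0.0568 0.0202 0.0307] 0.5341587219532553
 slab [741.4028 205.489   64.3971  15.2256 -57.4882]
  thick_weight top ctr [ 0.4993 -0.0036  0.1032] size [119.5366  40.3568 -86.5239] tilt 23.550604152375556 yaw -103.00246644384107 under [ 0.4968 -0.0145  0.0775] bar ctr [ 0.4981 -0.009   0.0903]
Traceback (most recent call last):
  File "fit.py", line 18, in <module>
    p=reg(n,3)
  File "fit.py", line 6, in reg
```

>>> {"fn": "carry_out", "kwargs": {
  "commands": [
    [0, 0.005, 0.1, 0, 0.53],
    [0, 0, 0.14, 0, 0.53],
    [0, 0, 0.14, 0, 0.53],
    [0, 0, 0.14, 0, 0.53],
    [0, 0, 0.12, 0, 0.53],
    [0, 0, 0.08, 0, 0.53],
    [0, 0, 0, 0, 0.1],
    [0, 0, 0, 0, -1],
    [0, 0, 0, 0, -1],
    [0, 0, 0, 0, -1],
    [0, 0, 0, 0, -1]
  ],
  "squeeze": 25
}}

```text
time: 16.27
eef_pos: [0.6259, 0.2977, 0.0495]
eef_rot: [-3.141, -0.002, -0.119]
ft_force: [1.6, 2.4, -1.6]
gripper_width: 0.0555
gripper_force: 24.9
```

>>> {"fn": "carry_out", "kwargs": {
  "commands": [
    [0, 0, -0.04, 0, -1],
    [0, 0, -0.12, 0, -1],
    [0, 0, -0.18, 0, -1],
    [0, 0, -0.18, 0, -1],
    [0, 0, -0.18, 0, -1],
    [0, 0, 0, 0.0175, -1],
    [-0.0224, 0.0916, 0, 0, -1],
    [-0.0448, 0.183, 0, 0, -1],
    [-0.0448, 0.183, 0, 0, -1],
    [-0.0448, 0.183, 0, 0, -1],
    [-0.0448, 0.183, 0, 0, -1],
    [-0.0448, 0.183, 0, 0, -1]
  ]
}}

```text
time: 17.27
eef_pos: [0.54, 0.1062, 0.1885]
eef_rot: [3.141, 0.002, -0.173]
ft_force: [0.8, -0.7, -3.9]
gripper_width: 0.0558
gripper_force: 24.9
```

>>> {"fn": "carry_out", "kwargs": {
  "commands": [
    [-0.0448, 0.183, 0, 0, -1],
    [-0.0448, 0.183, 0, 0, -1],
    [-0.0448, 0.183, 0, 0, -1],
    [-0.0224, 0.0916, 0, 0, -1],
    [0, 0, 0, 0, -1],
    [0, 0, 0, 0, -1],
    [0, 0, 0, 0, -1]
  ]
}}

```text
time: 17.85
eef_pos: [0.4888, -0.0127, 0.1888]
eef_rot: [-3.141, 0.001, -0.173]
ft_force: [-0.3, 0.4, -4.5]
gripper_width: 0.0563
gripper_force: 24.9
```

>>> {"fn": "carry_out", "kwargs": {
  "commands": [
    [0, 0, 0.08, 0, -1],
    [0, 0, 0.1, 0, -1],
    [0, 0, 0.07, 0, -1],
    [0, 0, 0.04, 0, -1],
    [0, 0, 0, 0, -1],
    [0, 0, 0.02, 0, -1],
    [0, 0, 0, 0, -1]
  ]
}}

```text
time: 18.43
eef_pos: [0.4901, -0.0127, 0.1279]
eef_rot: [-3.141, -0.002, -0.173]
ft_force: [0.7, 0.6, -3.6]
gripper_width: 0.0556
gripper_force: 25.0
```

>>> {"fn": "carry_out", "kwargs": {
  "commands": [
    [0.014, 0, 0.02, 0, -1],
    [0.014, 0, 0.02, 0, -1],
    [0.014, 0, 0.02, 0, -1],
    [0.01, 0, 0.02, 0, -1],
    [0, 0, 0, 0, -1]
  ]
}}

```text
time: 18.85
eef_pos: [0.5002, -0.0154, 0.1107]
eef_rot: [3.141, -0.002, -0.173]
ft_force: [2.7, 0.2, 1.9]
gripper_width: 0.0561
gripper_force: 25.0
```

>>> {"fn": "carry_out", "kwargs": {
  "commands": [
    [0.008, 0, 0.02, 0, -1],
    [0.008, 0, 0.02, 0, -1],
    [0, 0, 0, 0, -1],
    [0, 0, -0.03, 0, -1],
    [0, 0, 0, 0, -1],
    [0, 0, 0, 0, -1]
  ]
}}

```text
time: 19.35
eef_pos: [0.5016, -0.0153, 0.1083]
eef_rot: [3.141, 0.002, -0.173]
ft_force: [-0.0, 0.7, -4.1]
gripper_width: 0.0559
gripper_force: 25.0
```

```bash
python3 stk.py .112 .145 g
```

```text
[ 0.5016 -0.0153  0.1083] [-0.037   0.7395 -4.1256]
side 874 plane slope,z [ 0.0084 -0.0145  0.13  ] all ((500.00604248046875, -12.207103729248047), (125.6015396118164, 80.95235443115234), 3.7571890354156494) z pct [0.1136 0.1243 0.1301 0.1356 0.1425]
  -0.059 n15 z 0.1258  -0.046 n94 z 0.1272  -0.033 n98 z 0.1287  -0.020 n98 z 0.1301  -0.007 n123 z 0.1316  0.006 n83 z 0.1311  0.019 n69 z 0.1321  0.032 n104 z 0.1358  0.045 n98 z 0.1367  0.058 n91 z 0.1380
top 231 plane slope,z [-0.002  -0.0397  0.1284] all ((503.0811767578125, 5.550956726074219), (13.63846492767334, 120.4010238647461), 79.3825912475586) z pct [0.1144 0.1258 0.1286 0.1368 0.1413]
  -0.059 n10 z 0.1255  -0.046 n71 z 0.1262  -0.033 n67 z 0.1285  0.045 n14 z 0.1378  0.058 n67 z 0.1383
```

View pics/g.png

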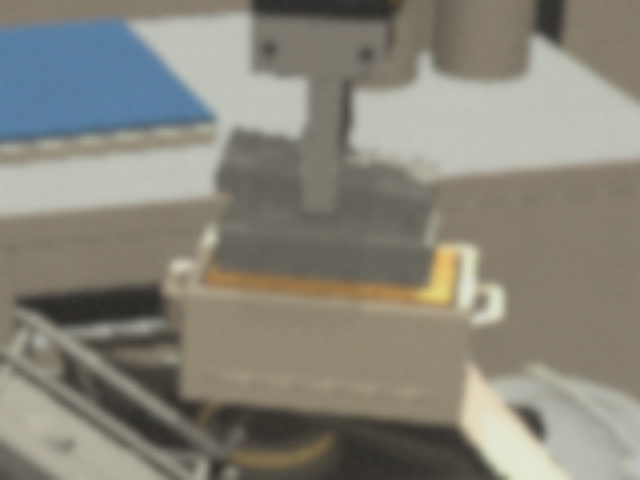

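>>> {"fn": "carry_out", "kwargs": {
  "commands": [
    [-0.012, 0, 0, 0, -1],
    [0, 0, 0.02, 0, -1],
    [0, 0, 0.015, 0, -1],
    [0, 0, 0.015, 0, -1],
    [0, 0, 0.01, 0, -1],
    [0, 0, 0.01, 0, -1],
    [0, 0, 0, 0, -1]
  ]
}}

```text
time: 20.03
eef_pos: [0.5009, -0.015, 0.0994]
eef_rot: [-3.141, 0.001, -0.172]
ft_force: [-13.1, 1.6, 27.1]
gripper_width: 0.0559
gripper_force: 41.1
```

```bash
python3 stk.py .105 .145
```

```text
[ 0.5009 -0.015   0.0994] [-13.1438   1.5537  27.112 ]
side 916 plane slope,z [ 0.0095 -0.0162  0.1227] all ((498.51483154296875, -12.445114135742188), (84.8443832397461, 119.88333129882812), 80.47346496582031) z pct [0.1065 0.1164 0.1228 0.1272 0.1414]
  -0.059 n25 z 0.1190  -0.046 n95 z 0.1209  -0.033 n101 z 0.1219  -0.020 n96 z 0.1224  -0.007 n135 z 0.1241  0.006 n106 z 0.1281  0.019 n76 z 0.1245  0.032 n101 z 0.1257  0.045 n97 z 0.1271  0.058 n84 z 0.1274
top 218 plane slope,z [-0.0092 -0.0981  0.1217] all ((502.10980224609375, 6.265562057495117), (14.623098373413086, 119.91801452636719), 78.50650787353516) z pct [0.1081 0.1196 0.1217 0.1264 0.1297]
  -0.059 n14 z 0.1190  -0.046 n66 z 0.1205  -0.033 n55 z 0.1216  0.045 n16 z 0.1274  0.058 n66 z 0.1272
```

>>> {"fn": "carry_out", "kwargs": {
  "commands": [
    [0, 0, -0.015, 0, -1],
    [-0.012, 0, 0, 0, -1],
    [0, 0, 0, 0, -1]
  ]
}}

```text
time: 20.38
eef_pos: [0.5003, -0.0151, 0.1001]
eef_rot: [-3.141, -0.007, -0.174]
ft_force: [1.5, 1.0, 7.8]
gripper_width: 0.0556
gripper_force: 29.2
```

>>> {"fn": "carry_out", "kwargs": {
  "commands": [
    [0, 0, 0.01, 0, -1],
    [0, 0, 0.01, 0, -1],
    [0, 0, 0.01, 0, -1],
    [0, 0, 0, 0, -1]
  ]
}}

```text
time: 20.72
eef_pos: [0.501, -0.015, 0.099]
eef_rot: [-3.141, -0.004, -0.173]
ft_force: [-14.5, 2.0, 41.0]
gripper_width: 0.0558
gripper_force: 47.5
```

>>> {"fn": "carry_out", "kwargs": {
  "commands": [
    [0, 0, -0.015, 0, -1],
    [0.006, 0, -0.01, 0, -1],
    [0, 0, 0, 0, -0.1],
    [0, 0, 0, 0, 0.4],
    [0, 0, 0, 0, 0.4],
    [0, 0, 0, 0, 0.4]
  ]
}}

```text
time: 21.22
eef_pos: [0.4989, -0.0149, 0.0967]
eef_rot: [3.141, -0.0, -0.173]
ft_force: [0.7, -0.1, -0.1]
gripper_width: 0.0659
gripper_force: 0.0
```

```bash
python3 stk.py .105 .145
```

```text
[ 0.4989 -0.0149  0.0967] [ 0.7418 -0.0824 -0.1369]
side 884 plane slope,z [-0.0025 -0.0098  0.1208] all ((498.9296569824219, -12.607139587402344), (91.72936248779297, 119.91051483154297), 80.34748840332031) z pct [0.1057 0.1145 0.1205 0.1219 0.1413]
  -0.059 n25 z 0.1182  -0.046 n93 z 0.1202  -0.033 n95 z 0.1204  -0.020 n91 z 0.1208  -0.007 n148 z 0.1216  0.006 n100 z 0.1256  0.019 n69 z 0.1191  0.032 n91 z 0.1206  0.045 n87 z 0.1203  0.058 n84 z 0.1199
top 221 plane slope,z [0.0009 0.0144 0.1199] all ((502.9576110839844, 6.4985809326171875), (17.59067726135254, 120.34831237792969), 76.32096099853516) z pct [0.1064 0.118  0.1197 0.1211 0.1233]
  -0.059 n12 z 0.1187  -0.046 n63 z 0.1198  -0.033 n40 z 0.1201  0.045 n28 z 0.1201  0.058 n75 z 0.1194
```

>>> {"fn": "carry_out", "kwargs": {
  "commands": [
    [0, 0, -0.05, 0, 0.53],
    [0, 0, -0.14, 0, 0.53],
    [0, 0, -0.16, 0, 0.53],
    [0, 0, -0.12, -0.0175, 0.53],
    [0, 0, 0, 0, 0.53],
    [0.032, -0.0856, 0, 0, 0.53],
    [0.0647, -0.1712, 0, 0, 0.53],
    [0.0647, -0.1712, 0, 0, 0.53],
    [0.0647, -0.1712, 0, 0, 0.53],
    [0.0647, -0.1712, 0, 0, 0.53],
    [0.0647, -0.1712, 0, 0, 0.53],
    [0.0647, -0.1712, 0, 0, 0.53]
  ]
}}

```text
time: 22.32
eef_pos: [0.6086, 0.1979, 0.1898]
eef_rot: [3.141, 0.002, -0.119]
ft_force: [-0.1, -0.8, 0.3]
gripper_width: 0.0721
gripper_force: 0.0
```

>>> {"fn": "carry_out", "kwargs": {
  "commands": [
    [0.0324, -0.0856, 0, 0, 0.53],
    [0, 0, 0, 0, 0.53],
    [0, 0, 0, 0, 0.53],
    [0, 0, 0, 0, 0.53]
  ]
}}

```text
time: 22.65
eef_pos: [0.6164, 0.2117, 0.1901]
eef_rot: [3.141, 0.002, -0.119]
ft_force: [-0.0, -0.3, -0.2]
gripper_width: 0.0719
gripper_force: 0.0
```

```bash
python3 stk.py .114 .13; python3 - <<'E'
from h import *
d=find_in("wrist","thin_weight"); eyes.grab_frame("wrist"); print(find_in("wrist","thin_weight")[:1])
E
```

```text
[0.6164 0.2117 0.1901] [-0.0248 -0.2847 -0.1623]
side 624 plane slope,z [-0.0016 -0.0073  0.1209] all ((499.2082824707031, -11.889469146728516), (60.3730583190918, 119.82412719726562), 80.221923828125) z pct [0.1144 0.1199 0.1209 0.1216 0.1255]
  -0.059 n14 z 0.1201  -0.046 n70 z 0.1208  -0.033 n72 z 0.1214  -0.020 n66 z 0.1209  -0.007 n71 z 0.1208  0.006 n67 z 0.1206  0.019 n70 z 0.1209  0.032 n68 z 0.1214  0.045 n61 z 0.1210  0.058 n64 z 0.1207
top 2480 plane slope,z [0.0007 0.002  0.1207] all ((498.6799011230469, -16.007823944091797), (56.75660705566406, 119.78414916992188), 79.90547943115234) z pct [0.117  0.1196 0.1208 0.1221 0.1259]
  -0.059 n50 z 0.1196  -0.046 n276 z 0.1204  -0.033 n272 z 0.1215  -0.020 n273 z 0.1210  -0.007 n273 z 0.1204  0.006 n269 z 0.1207  0.019 n268 z 0.1204  0.032 n273 z 0.1215  0.045 n263 z 0.1212  0.058 n256 z 0.1205
[{'rect': [271.6, 198.4, 66.9, 97.1], 'conf': 0.8}]
```

>>> {"fn": "carry_out", "kwargs": {
  "commands": [
    [0.003, 0, 0.1, 0, 0.53],
    [0, 0, 0.14, 0, 0.53],
    [0, 0, 0.14, 0, 0.53],
    [0, 0, 0.14, 0, 0.53],
    [0, 0, 0.13, 0, 0.53],
    [0, 0, 0.085, 0, 0.53],
    [0, 0, 0, 0, 0.1],
    [0, 0, 0, 0, -1],
    [0, 0, 0, 0, -1],
    [0, 0, 0, 0, -1],
    [0, 0, 0, 0, -1]
  ],
  "squeeze": 20
}}

```text
time: 23.82
eef_pos: [0.6186, 0.2124, 0.0453]
eef_rot: [-3.141, -0.002, -0.118]
ft_force: [0.1, 0.9, 0.2]
gripper_width: 0.0557
gripper_force: 19.9
```

>>> {"fn": "carry_out", "kwargs": {
  "commands": [
    [0, 0, -0.04, 0, -1],
    [0, 0, -0.14, 0, -1],
    [0, 0, -0.19, 0, -1],
    [0, 0, -0.19, 0, -1],
    [0, 0, -0.18, 0, -1],
    [0, 0, 0, 0.0175, -1],
    [-0.0295, 0.0876, 0, 0, -1],
    [-0.0591, 0.1753, 0, 0, -1],
    [-0.0591, 0.1753, 0, 0, -1],
    [-0.0591, 0.1753, 0, 0, -1],
    [-0.0591, 0.1753, 0, 0, -1],
    [-0.0591, 0.1753, 0, 0, -1]
  ]
}}

```text
time: 24.82
eef_pos: [0.5192, 0.0326, 0.1926]
eef_rot: [3.141, -0.001, -0.173]
ft_force: [0.3, -0.8, -2.0]
gripper_width: 0.0559
gripper_force: 19.9
```

>>> {"fn": "carry_out", "kwargs": {
  "commands": [
    [-0.0591, 0.1753, 0, 0, -1],
    [-0.0295, 0.0876, 0, 0, -1],
    [0, 0, 0, 0, -1],
    [0, 0, 0.08, 0, -1],
    [0, 0, 0.08, 0, -1],
    [0, 0, 0.04, 0, -1],
    [0, 0, 0, 0, -1],
    [0, 0, 0, 0, -1]
  ]
}}

```text
time: 25.48
eef_pos: [0.4939, -0.0145, 0.152]
eef_rot: [-3.141, 0.0, -0.173]
ft_force: [1.0, 0.2, -1.8]
gripper_width: 0.0559
gripper_force: 19.9
```

>>> {"fn": "carry_out", "kwargs": {
  "commands": [
    [0, 0, 0.02, 0, -1],
    [0, 0, 0.02, 0, -1],
    [0.014, 0, 0.02, 0, -1],
    [0.014, 0, 0.02, 0, -1],
    [0.014, 0, 0.02, 0, -1],
    [0.008, 0, 0.02, 0, -1],
    [0, 0, 0, 0, -1]
  ]
}}

```text
time: 26.07
eef_pos: [0.5038, -0.017, 0.1271]
eef_rot: [3.141, 0.001, -0.173]
ft_force: [1.1, 0.1, -1.6]
gripper_width: 0.0556
gripper_force: 20.0
```

>>> {"fn": "carry_out", "kwargs": {
  "commands": [
    [0.008, 0, 0.02, 0, -1],
    [0.008, 0, 0.02, 0, -1],
    [0, 0, 0.01, 0, -1],
    [0, 0, 0, 0, -1],
    [0, 0, -0.03, 0, -1],
    [0, 0, 0, 0, -1]
  ]
}}

```text
time: 26.57
eef_pos: [0.5074, -0.0176, 0.1243]
eef_rot: [3.141, -0.002, -0.173]
ft_force: [0.5, -0.4, -2.3]
gripper_width: 0.056
gripper_force: 20.0
```

```bash
python3 stk.py .125 .16
```

```text
[ 0.5074 -0.0176  0.1243] [ 0.518  -0.4375 -2.2867]
side 778 plane slope,z [ 0.0042 -0.0223  0.1451] all ((504.08428955078125, -11.979606628417969), (75.44971466064453, 118.40167999267578), 76.98237609863281) z pct [0.1268 0.1397 0.145  0.151  0.1572]
  -0.046 n66 z 0.1384  -0.033 n86 z 0.1402  -0.020 n86 z 0.1424  -0.007 n81 z 0.1445  0.006 n114 z 0.1463  0.019 n71 z 0.1444  0.032 n88 z 0.1499  0.045 n84 z 0.1521  0.058 n80 z 0.1538
top 244 plane slope,z [ 0.0478 -0.0397  0.1405] all ((507.1739501953125, 3.122213363647461), (14.26048469543457, 119.47073364257812), 80.10309600830078) z pct [0.1307 0.1385 0.1407 0.1493 0.1557]
  -0.046 n62 z 0.1379  -0.033 n77 z 0.1400  -0.020 n32 z 0.1412  0.058 n46 z 0.1535
```

>>> {"fn": "carry_out", "kwargs": {
  "commands": [
    [-0.0275, 0, 0, 0, -1],
    [0, 0, 0, 0, -1],
    [0, 0, 0.02, 0, -1],
    [0, 0, 0.015, 0, -1],
    [0, 0, 0.01, 0, -1],
    [0, 0, 0, 0, -1],
    [0, 0, 0, 0, -1]
  ]
}}

```text
time: 27.25
eef_pos: [0.5032, -0.0158, 0.1164]
eef_rot: [-3.14, -0.004, -0.174]
ft_force: [1.6, 4.4, 5.2]
gripper_width: 0.0557
gripper_force: 20.0
```

```bash
python3 stk.py .125 .16
```

```text
[ 0.5032 -0.0158  0.1164] [1.5694 4.3502 5.2132]
side 775 plane slope,z [ 0.004  -0.0051  0.1382] all ((500.897705078125, -11.084312438964844), (76.027099609375, 120.1964340209961), 83.6132583618164) z pct [0.1264 0.1344 0.1383 0.1435 0.1567]
  -0.059 n13 z 0.1335  -0.046 n77 z 0.1342  -0.033 n82 z 0.1357  -0.020 n82 z 0.1371  -0.007 n102 z 0.1382  0.006 n114 z 0.1429  0.019 n67 z 0.1409  0.032 n84 z 0.1422  0.045 n78 z 0.1435  0.058 n75 z 0.1441
top 240 plane slope,z [0.0169 0.009  0.1348] all ((502.89776611328125, 4.880178451538086), (15.035685539245605, 119.24980926513672), 79.00248718261719) z pct [0.1282 0.1338 0.1353 0.1425 0.1465]
  -0.059 n9 z 0.1319  -0.046 n72 z 0.1338  -0.033 n70 z 0.1350  -0.020 n4 z 0.1369  0.045 n11 z 0.1437  0.058 n71 z 0.1438
```

>>> {"fn": "carry_out", "kwargs": {
  "commands": [
    [0, 0, -0.005, 0, -1],
    [0, 0, 0, 0, 0],
    [0, 0, 0, 0, 0.4],
    [0, 0, 0, 0, 0.4],
    [0, 0, 0, 0, 0.4]
  ]
}}

```text
time: 27.77
eef_pos: [0.5008, -0.0166, 0.1153]
eef_rot: [3.141, 0.001, -0.173]
ft_force: [-0.3, -0.5, -0.8]
gripper_width: 0.0657
gripper_force: 0.0
```

```bash
python3 stk.py .125 .16
```

```text
[ 0.5008 -0.0166  0.1153] [-0.2935 -0.4782 -0.7737]
side 723 plane slope,z [-0.0021 -0.0055  0.134 ] all ((499.5807189941406, -11.260894775390625), (87.59842681884766, 118.99413299560547), 79.27323150634766) z pct [0.1258 0.1326 0.1341 0.1367 0.1572]
  -0.059 n14 z 0.1318  -0.046 n72 z 0.1337  -0.033 n75 z 0.1341  -0.020 n71 z 0.1343  -0.007 n123 z 0.1343  0.006 n104 z 0.1434  0.019 n53 z 0.1337  0.032 n74 z 0.1338  0.045 n69 z 0.1338  0.058 n67 z 0.1338
top 243 plane slope,z [-0.0009  0.0034  0.1331] all ((503.2852478027344, 3.9825401306152344), (18.945463180541992, 119.54537200927734), 77.17698669433594) z pct [0.1264 0.1318 0.1331 0.1342 0.1367]
  -0.059 n9 z 0.1319  -0.046 n71 z 0.1332  -0.033 n65 z 0.1333  0.045 n14 z 0.1335  0.058 n76 z 0.1329
```

Seated level at z=0.133, as expected. Now I retreat and check the whole pile.

>>> {"fn": "carry_out", "kwargs": {
  "commands": [
    [0, 0, -0.04, 0, 0.6],
    [0, 0, -0.12, 0, 0.6],
    [0, 0, -0.16, 0, 0.6],
    [0, 0, -0.16, 0, 0.6],
    [0, 0.15, 0, 0, 0.6],
    [0, 0.15, 0, 0, 0.6],
    [0, 0.15, 0, 0, 0.6],
    [0, 0.15, 0, 0, 0.6],
    [0, 0.15, 0, 0, 0.6],
    [0, 0.15, 0, 0, 0.6],
    [0, 0, 0, 0, 0.6],
    [0, 0, 0, 0, 0.6]
  ]
}}

```text
time: 28.87
eef_pos: [0.4701, -0.1947, 0.2123]
eef_rot: [-3.142, -0.0, -0.176]
ft_force: [0.2, -0.8, 1.4]
gripper_width: 0.0753
gripper_force: 0.0
```

```bash
python3 stk.py .127 .15 z; python3 - <<'E'
from h import *
f=eyes.grab_frame("top"); W=world(f)
m=(W[...,2]>.02)&(W[...,2]<.034)&(abs(W[...,0]-.44)<.1)&(abs(W[...,1]-.266)<.08)
p=W[m]; print(cv2.minAreaRect(p[:,:2].astype(np.float32)*1000),np.percentile(p[:,2],[5,50,95]))
m=(W[...,2]>.066)&(W[...,2]<.080)&(abs(W[...,0]-.494)<.1)&(abs(W[...,1]+.0115)<.07)
p=W[m]; print(cv2.minAreaRect(p[:,:2].astype(np.float32)*1000))
E
```

```text
[ 0.4701 -0.1947  0.2123] [ 0.2382 -0.8157  1.3843]
side 615 plane slope,z [-0.0006 -0.0057  0.1339] all ((499.3677978515625, -14.284900665283203), (59.722740173339844, 119.19770812988281), 80.53128814697266) z pct [0.1276 0.1328 0.1338 0.1345 0.1383]
  -0.059 n10 z 0.1326  -0.046 n70 z 0.1338  -0.033 n69 z 0.1343  -0.020 n70 z 0.1341  -0.007 n67 z 0.1336  0.006 n67 z 0.1338  0.019 n67 z 0.1336  0.032 n66 z 0.1343  0.045 n65 z 0.1340  0.058 n61 z 0.1337
top 2551 plane slope,z [-0.0008 -0.0001  0.1337] all ((499.4961853027344, -17.23290252685547), (57.06291961669922, 119.947265625), 80.24390411376953) z pct [0.1301 0.1326 0.1338 0.135  0.1389]
  -0.059 n32 z 0.1320  -0.046 n284 z 0.1336  -0.033 n282 z 0.1342  -0.020 n279 z 0.1343  -0.007 n279 z 0.1336  0.006 n278 z 0.1337  0.019 n278 z 0.1336  0.032 n278 z 0.1342  0.045 n265 z 0.1343  0.058 n274 z 0.1332
((436.91864013671875, 265.0921936035156), (96.24835968017578, 160.29127502441406), 80.11886596679688) [0.02557912 0.02948969 0.03333255]
((494.56591796875, -11.391075134277344), (96.7445297241211, 160.08560180664062), 80.02799987792969)
```

View pics/z.png

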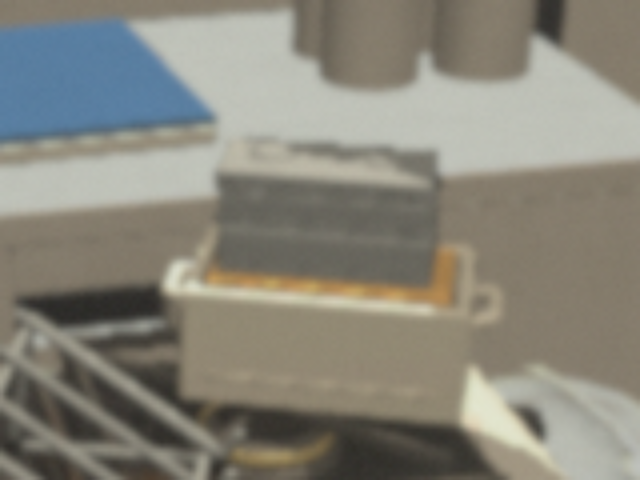

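The picture shows a level, square pile of three on the board. The steps between weights measure about 2 mm and the thick one is 4 mm off the terrine's centre, all within 6 mm. Handing in.

```bash
python3 -c "
from rig import r
print(r.finish_job())"
```

```text
the job is handed in; nothing more can be done
None
```

I handed the job in at about 29 s without being shown a verdict: the lid is flat on the slab, and the three weights are seated level, thickest to thinnest, on the press board, offsets measured at 4 mm or less (limit 6 mm).

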